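# Slide the housing to its outline and hold the cover over its screw holes

### The arm

A 6-joint arm with a two-finger parallel gripper is mounted at the origin on a cart in front of the work surface, level with it; the furniture and walls round the work are solid. World frame = base frame: x ahead of the robot, y to its left, z up, the work surface at z = 0. Lengths are in m, angles in rad, forces in N, time in s.
With the tool pointing down it reaches from about 0.4 to 0.925 m from the base axis. Payload 12.5 kg.
Tool frame: the origin (TCP) lies midway between the tips of the shut fingers; the grasp point (between the pads) lies 19 mm behind it; z points along the fingers, y is the line along which they close (so a half turn about z gives the same grasp; the last joint's range is limited). The gripper opens to 95 mm and grips with 3 to 60 N. Pads are 20 mm wide; open, the fingers measure 119 mm over their backs; the gripper's body (75 mm by 180 mm) begins 59 mm behind the grasp point.
Start: joints at [1.012, 0.491, 1.559, -0, 1.092, -0.106], TCP at [0.273, 0.562, 0.215] pointing down, gripper open.
Joint ranges: [-3.1, 3.1], [-0.84, 2.19], [0.05, 2.79], [-1.13, 4.28], [0.06, 2.93], [-2.69, 2.69]. Speed limits (rad/s): [2.22, 2.22, 2.79, 3.14, 3.14, 3.14].

### API

Orientations are given as a 3x3 rotation matrix whose columns are the frame's x, y, z axes.
In Python, from cell import manip, imaging gives the robot as it stands.
- The arm moves only by the tool jog_arm, never from a script. Its argument "deltas" is a list of rows, each a list of 2 entries, a list of its own where there are three numbers: the shift along the world's x, y, z in m, then the turn, a rotation vector about the world's x, y, z in rad. In form: [[[dx, dy, dz], [wx, wy, wz]], ...]. A call has 1 to 5 rows; each row is the pose to reach, as a shift and turn from the pose commanded when the call began; what a row does not reach only later rows make up. A row lasts 1/8 s, in which the tool goes at most 62.5 mm and 10.7 degrees, less where a joint would pass 70% of its speed; a pose out of reach is approached as far as the arm can. A call with a gripper value outside its range is refused whole. "gripper" is the closure, from -1 (fully open) to 1 (shut), set as the call begins (left out, the last holds). The fingers move at their own pace and stop on an object; the grip force is fixed at half the most. Time passes only in rows, so rows that repeat a pose let the fingers close. It gives the time, the measured TCP pose, the force, the opening and the grip force at its end, in the units of the state.
- manip.observe(): the state, without advancing time (a new reading comes with each control period).
- imaging.snapshot(name): name is "side" or "top"; returns (picture, depth): 384x512x3 uint8, red, green, blue; 384x512 float32, m along the optical axis (not along the pixel's ray), 0 where there is no reading.
- imaging.calibration(name): a dict with "vfov" (degrees; the focal length in pixels is half the picture's height over the tangent of half this angle, whatever the lens; pixels are square), "cx", "cy" (the principal point, pixels), "D" ([k1, k2, p1, p2, k3] as OpenCV has them; the pictures are not rectified), "world_from_camera" (4x4, takes a point from camera to world coordinates). Camera axes: x right, y down, z forward; pixel columns grow to the right and rows downward; lengths in m; the calibration is good to about 2 mm. A picture is of the moment at which its call begins. calibration takes no time and is no camera call.
- manip.close_job(): hands the job in; it is judged then, once.
The state is a dict: "time": time; "joint_positions": joint angles; "joint_vel": joint speeds; "effort": joint torques, N m; "ee_pos": TCP position; "orientation": TCP orientation; "contact_force": force on the tool from outside, world axes, zero at the start; "torque": the same for the moment, N m; "grip_width": opening from 0.0 (shut) to 1.0 (fully open); "gripper_force": force on a finger pad.
Only numpy, scipy, OpenCV 4.12 (cv2) and the standard library are available. Lean on these libraries where they do the work, as an engineer would, in place of code of your own. Each camera call takes 0.05 s, during which the arm holds its last target. There are 200 camera calls.

### The job

Slide the open blue housing along the bench, without lifting or tipping it, from the grey outline into the empty green outline, so that it stands wholly inside and square with it. Then pick up the aluminium cover plate and hold it level and still about two centimetres above the housing, not touching it, with its four corner holes lined up over the four threaded holes so that screws could be started; either way round will do. Finish while still holding the cover there, and leave the bottle, vial, cutters and screwdriver where they are.

Things in the scene. Friction and masses are not known exactly. Their poses are not given: they have to be found in the camera images.
- mark_grey: rectangle of dark grey tape on the bench, inside 136 mm (its x) by 84 mm (its y), tape 5 mm wide and flat (it stops nothing). Origin at its centre on the bench top (z = 0), z up. The housing starts inside it.
- mark_green: the same rectangle in green tape: inside 136 mm (its x) by 84 mm (its y). Origin at its centre on the bench top, z up. The housing must end inside it, its long side along this x. It may lie to the left or the right of the grey one, about 0.16 to 0.3 m away and turned up to 0.6 rad to it; the bench between them is clear.
- housing: open-topped blue metal box, loose, about 0.3 to 0.55 kg, slides on the bench. Outside 116 mm (its x) by 64 mm (its y) by 45 mm high, walls 4 mm, a circuit board on its floor, and in each corner a column with a brass threaded insert (11 mm across, hole 6 mm) whose top is flush with the rim. Origin at the centre of its underside, z up. It can be gripped across its 64 mm outside width, fingers beside its two long walls.
- housing_center (a point): centre of the housing, half-way up: 22.5 mm above its underside, 22.5 mm below the rim. Same axes as the housing.
- thread_a (a point): mouth of the housing's threaded hole in the corner +x, +y: 47 mm along its x and 21 mm along its y from the centre, at rim height (45 mm above the bench). The other three are at (+-47, +-21) mm.
- thread_b (a point): mouth of the housing's threaded hole in the opposite corner -x, -y: at (-47, -21) mm, at rim height.
- cover: loose aluminium cover plate, 116 mm (its x) by 64 mm (its y) by 5 mm thick, about 0.11 to 0.22 kg, lying flat on the bench to the robot's right, with four 9 mm through holes at (+-47, +-21) mm and a black bow handle on top. Origin at the centre of its underside, z up (out of the handle side).
- cover_handle (a point): centre of the cover's handle bar, 37 mm above the plate's underside, and above its centre of mass. The bar is 56 mm long along the cover's x, 10 mm wide along its y, 12 mm high; 26 mm of air between bar and plate, closed by two posts under the bar's ends (clear length 40 mm). Grip it across its 10 mm width. Same axes as the cover.
- hole_a (a point): the cover's hole in its corner +x, +y, on the underside: (47, 21) mm from the centre.
- hole_b (a point): the cover's hole in the opposite corner -x, -y, on the underside: (-47, -21) mm from the centre.
- solvent_bottle: blue solvent bottle with a pump lid, 64 mm across, 109 mm high, loose bystander behind the work; origin at the centre of its underside. Leave it alone.
- hardware_vial: amber vial with a black cap and white label, 25 mm across, 51 mm high, loose bystander behind the work; origin at the centre of its underside. Leave it alone.
- cutters: flush cutters with blue handles, 44x124x11 mm, loose bystander behind the work; origin at the centre of its underside. Leave it alone.
- red_screwdriver: screwdriver with a red handle, 18x185x18 mm, loose bystander behind the work; origin at the centre of its underside. Leave it alone.

How it is judged:
On the way, in this order (a step that is already met when the one before it is completed fails the run):
1. the housing stands at rest wholly inside the green outline, square with it (horizontal distance between housing_center and mark_green below 0.015 m and angle between the x axis of housing and the x axis of mark_green, either way round below 0.2 rad and height (world z) of housing_center below 0.027 m and angle between housing's own z axis and vertical below 0.05 rad and linear speed of housing below 0.02 m/s), for 0.3 s.
2. the cover plate has been lifted clear of the bench in the gripper (height (world z) of cover_handle above 0.077 m and contact force between cover and the fingers above 1 N), for 0.2 s.
At the end, for the whole second after the job is handed in: Housing at rest on the bench, within 15 mm and 0.2 rad of the green outline; cover held still in the fingers, level within 0.12 rad, 8 to 40 mm above the rim without touching, each cover hole within 4.5 mm (from above) of a threaded hole, either way round (all of step 1 and ((horizontal distance between hole_a and thread_a below 0.0045 m and horizontal distance between hole_b and thread_b below 0.0045 m) or (horizontal distance between hole_a and thread_b below 0.0045 m and horizontal distance between hole_b and thread_a below 0.0045 m)) and z of hole_a in the frame of housing between 0.053 and 0.085 m and z of hole_b in the frame of housing between 0.053 and 0.085 m and angle between cover's own z axis and vertical below 0.12 rad and height (world z) of cover_handle above 0.085 m and linear speed of cover below 0.02 m/s and contact force between cover and the fingers above 1 N and contact force between cover and housing below 0.1 N); the arm keeps its last pose, push and grip.
It fails at once if the housing is lifted or tipped (height (world z) of housing_center above 0.0305 m or angle between housing's own z axis and vertical above 0.15 rad).
It fails at once if a bystander (bottle, vial, cutters, screwdriver) is moved more than 15 mm (distance of any of solvent_bottle, hardware_vial, cutters, red_screwdriver from where it was at the start of the episode above 0.015 m).
It also fails if it takes over 64 s, if anything falls off the work surface, if the arm or the gripper's body presses on something with over 40 N, if the wrist force passes 120 N, or if a joint passes its speed limit or range.

## Working session

There is one attempt and no reset: what is moved stays moved. The work goes in short steps, Python scripts to look and compute and a tool call to move; the robot and the scene stay as the last step left them, time stands still between calls to the robot, and variables do not carry over. Pictures are saved under pics/ and viewed, at most 10 in all, crops included, and the job is handed in when it is done.

Besides the shell and the picture viewer there is one more tool, called after "Request:" as name(argument=value, ...), one argument or row to a line, values as JSON. jog_arm: Moves the arm, as the interface text tells. Its arguments: {"type":"object","properties":{"deltas":{"type":"array","items":{"type":"array"}},"gripper":{"type":"number"}},"required":["deltas"]}

```bash
mkdir -p pics; cat > h.py <<'E'
import numpy as np, cv2, sys
from cell import manip, imaging
def K(name):
    c=imaging.calibration(name); f=192/np.tan(np.radians(c["vfov"])/2)
    return np.array([[f,0,c["cx"]],[0,f,c["cy"]],[0,0,1.]]), np.array(c["D"],float), np.array(c["world_from_camera"])
def onplane(name,px,z):
    k,D,T=K(name); px=np.array(px,float).reshape(-1,1,2)
    u=cv2.undistortPoints(px,k,D)[:,0]; d=np.c_[u,np.ones(len(u))]@T[:3,:3].T; o=T[:3,3]
    return o+d*((z-o[2])/d[:,2])[:,None]
def snap(name,fn):
    p,d=imaging.snapshot(name); np.savez("last_"+name,p=p,d=d); cv2.imwrite("pics/"+fn,p[:,:,::-1]); return p,d
E
python3 - <<'E'
from h import *
for n in("top","side"):
    snap(n,n+"0.png"); k,D,T=K(n); print(n,k[0,0],D,T.round(3).tolist())
s=manip.observe(); print({k:np.round(v,3).tolist() for k,v in s.items()})
a=cv2.imread("pics/top0.png");b=cv2.imread("pics/side0.png")
cv2.imwrite("pics/top0b.png",cv2.resize(a,(800,600),interpolation=cv2.INTER_CUBIC))
E
```

```text
top 353.52885125618525 [0.01100632 0.         0.         0.         0.        ] [[-0.023, -0.994, 0.111, 0.426], [-1.0, 0.024, 0.01, -0.057], [-0.013, -0.111, -0.994, 1.001], [0.0, 0.0, 0.0, 1.0]]
side 405.67949809351063 [-0.03475594  0.          0.          0.          0.        ] [[0.905, -0.276, 0.324, 0.192], [-0.425, -0.61, 0.669, -0.762], [0.013, -0.743, -0.669, 0.775], [0.0, 0.0, 0.0, 1.0]]
{'time': 0.1, 'joint_positions': [1.012, 0.491, 1.559, -0.0, 1.092, -0.106], 'joint_vel': [0.003, -0.001, -0.001, -0.001, 0.0, 0.002], 'effort': [0.003, -61.362, -25.86, 0.069, 0.047, -0.0], 'ee_pos': [0.273, 0.562, 0.214], 'orientation': [[-0.899, 0.438, -0.001], [0.438, 0.899, -0.001], [0.0, -0.001, -1.0]], 'contact_force': [-0.235, -0.537, -0.681], 'torque': [0.051, -0.019, -0.027], 'gripper_force': 0.0, 'grip_width': 0.995}
```

View pics/top0b.png

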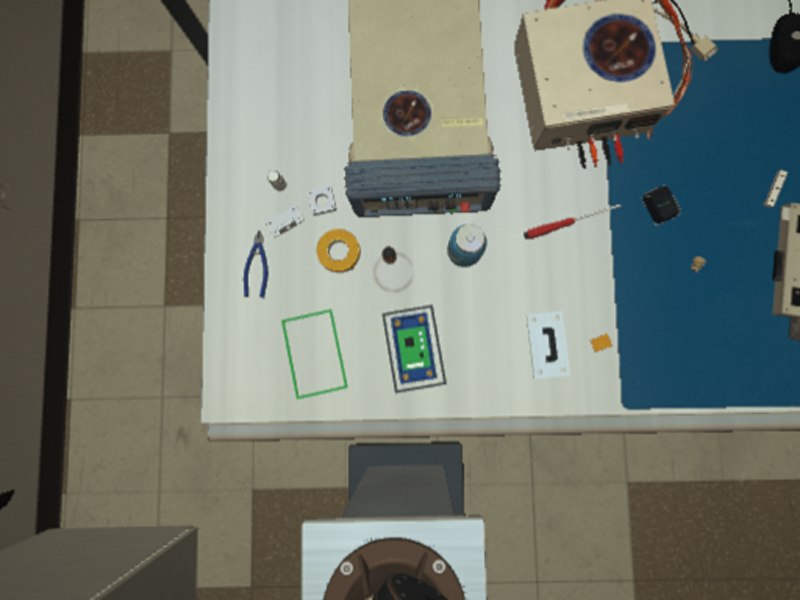

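View pics/side0.png

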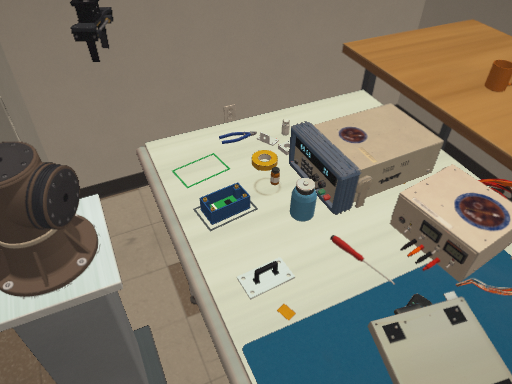

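The top picture (scaled 1.5625×) shows the green outline centred near (315,354), the housing in grey at (414,349), and the cover at (549,345). The bystanders are further back. Next I'll take an enlarged crop for the corners.

```bash
python3 - <<'E'
from h import *
a=cv2.imread("pics/top0.png")
c=cv2.resize(a[188:260,172:372],None,fx=4,fy=4,interpolation=cv2.INTER_CUBIC); cv2.imwrite("pics/crop0.png",c)
hsv=cv2.cvtColor(a,cv2.COLOR_BGR2HSV)
m=cv2.inRange(hsv,(50,100,60),(75,255,255)); m[:,:175]=0; m[:,230:]=0; m[:190]=0; m[262:]=0
pts=np.argwhere(m)[:,::-1].astype(np.float32)
r=cv2.minAreaRect(pts); P=onplane("top",cv2.boxPoints(r),0); print("green",r,P.round(4).tolist(),P.mean(0), np.linalg.norm(np.roll(P,1,0)-P,axis=1))
E
```

```text
green ((200.8461456298828, 226.2307891845703), (51.38242721557617, 32.947513580322266), 78.69007110595703) [[0.5078, 0.1963, 0.0], [0.5241, 0.1042, 0.0], [0.3815, 0.0767, 0.0], [0.3657, 0.1674, 0.0]] [0.44479145 0.13615481 0.        ] [0.14502145 0.0935846  0.14516658 0.09207327]
```

View pics/crop0.png

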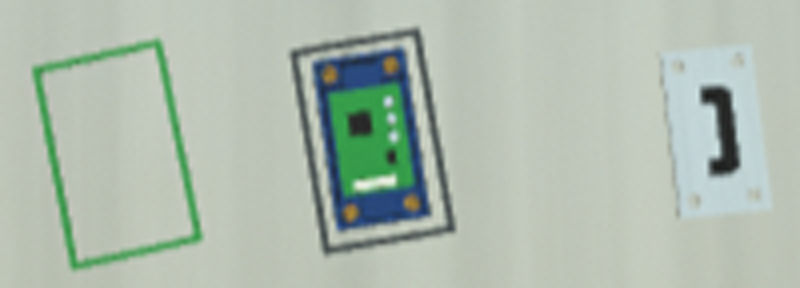

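In the crop, the green outer corners are at (34,68), (160,40), (202,238), (75,269). The housing's brass inserts are at (329,74), (391,65), (412,203), (351,213). The cover holes are at (679,67), (740,60), (755,194), (695,201), with the handle bar from (724,92) to (728,172).

```bash
python3 - <<'E'
from h import *
def q(n,c,z):
    P=onplane("top",(np.array(c,float)+.5)/4-.5+[172,188],z)
    e=[np.linalg.norm(P[i]-P[(i+1)%4]) for i in range(4)]
    l=(P[0]+P[1]-P[2]-P[3]); s=(P[0]+P[3]-P[1]-P[2])
    print(n,P.mean(0).round(4),"sides",np.round(e,4),"x-ang",np.arctan2(l[1],l[0]).round(4),"y-ang-90",(np.arctan2(s[1],s[0])-np.pi/2).round(4))
q("green",[(34,68),(160,40),(202,238),(75,269)],0)
q("grey",[(291,51),(418,29),(455,230),(327,254)],0)
q("housing",[(329,74),(391,65),(412,203),(351,213)],.045)
q("cover holes",[(679,67),(740,60),(755,194),(695,201)],.005)
q("cover corners",[(659,53),(751,45),(771,210),(680,218)],.005)
h=onplane("top",(np.array([(729,88),(733,174)],float)+.5)/4-.5+[172,188],.043);print(h, h.mean(0))
E
```

```text
green [0.4452 0.1355 0.    ] sides [0.0916 0.143  0.0913 0.1447] x-ang 0.2031 y-ang-90 0.2053
grey [ 0.45   -0.0447  0.    ] sides [0.0917 0.1437 0.0911 0.1449] x-ang 0.1566 y-ang-90 0.1547
housing [ 0.4502 -0.044   0.045 ] sides [0.0425 0.0938 0.0414 0.0945] x-ang 0.1319 y-ang-90 0.1295
cover holes [ 0.4514 -0.2861  0.005 ] sides [0.0432 0.0938 0.042  0.0939] x-ang 0.0651 y-ang-90 0.0923
cover corners [ 0.4509 -0.2846  0.005 ] sides [0.0649 0.1156 0.0634 0.1157] x-ang 0.0738 y-ang-90 0.0644
[[ 0.47858038 -0.28665763  0.043     ]
 [ 0.4208581  -0.28637868  0.043     ]] [ 0.44971924 -0.28651815  0.043     ]
```

Request:
jog_arm(
  deltas=[
    [[0.018,-0.061,-0.01],[0,0,0.117]],
    [[0.036,-0.121,-0.02],[0,0,0.234]],
    [[0.053,-0.182,-0.03],[0,0,0.351]],
    [[0.071,-0.242,-0.04],[0,0,0.468]],
    [[0.088,-0.303,-0.05],[0,0,0.585]],
  ],
  gripper=-1,
)

```text
time: 0.72
ee_pos: [0.3597, 0.2639, 0.1655]
orientation: [[-0.991, -0.136, 0.0], [-0.136, 0.991, 0.0], [-0.0, 0.0, -1.0]]
contact_force: [1.3, -0.1, -0.4]
grip_width: 1.002
gripper_force: 0.0
```

Request:
jog_arm(
  deltas=[
    [[0.018,-0.061,-0.01],[0,0,0]],
    [[0.036,-0.121,-0.01],[0,0,0]],
    [[0.053,-0.182,-0.02],[0,0,0]],
    [[0.071,-0.242,-0.03],[0,0,0]],
    [[0.089,-0.303,-0.03],[0,0,0]],
  ],
)

```text
time: 1.35
ee_pos: [0.447, -0.034, 0.1353]
orientation: [[-0.991, -0.132, -0.001], [-0.132, 0.991, 0.0], [0.001, 0.0, -1.0]]
contact_force: [1.0, 0.5, 1.0]
grip_width: 0.998
gripper_force: 0.0
```

Request:
jog_arm(
  deltas=[
    [[0,0,0],[0,0,0]],
    [[0,0,0],[0,0,0]],
  ],
)

```text
time: 1.6
ee_pos: [0.4465, -0.0318, 0.1356]
orientation: [[-0.991, -0.131, -0.001], [-0.131, 0.991, 0.0], [0.001, 0.001, -1.0]]
contact_force: [0.4, 0.3, 0.7]
grip_width: 1.0
gripper_force: 0.0
```

```bash
python3 - <<'E'
from h import *
s=manip.observe(); R=np.array(s["orientation"]); print(s["ee_pos"],R.round(4).tolist(),s["time"],s["joint_positions"],"yaw of y",np.arctan2(R[1,1],R[0,1]), "cmd shift",np.array([.4502,-.044,.012])-s["ee_pos"], "dyaw",np.pi/2+.131-np.arctan2(R[1,1],R[0,1]))
E
```

```text
[ 0.4465065  -0.03178705  0.13558785] [[-0.9914, -0.1309, -0.0009], [-0.1309, 0.9914, 0.0004], [0.0008, 0.0005, -1.0]] 1.6 [-2.18957298e-01  3.58987475e-01  2.06777039e+00  3.27495020e-04
  7.15813963e-01 -1.92131649e+00] yaw of y 1.7021117497817946 cmd shift [ 0.0036935  -0.01221295 -0.12358785] dyaw -0.0003154229868980174
```

Request:
jog_arm(
  deltas=[
    [[0.004,-0.012,-0.04],[0,0,0]],
    [[0.004,-0.012,-0.08],[0,0,0]],
    [[0.004,-0.012,-0.11],[0,0,0]],
    [[0.004,-0.012,-0.124],[0,0,0]],
    [[0.004,-0.012,-0.124],[0,0,0]],
  ],
)

```text
time: 2.22
ee_pos: [0.4507, -0.043, 0.0116]
orientation: [[-0.991, -0.133, -0.001], [-0.133, 0.991, 0.0], [0.001, 0.001, -1.0]]
contact_force: [-0.1, 0.1, 1.1]
grip_width: 1.001
gripper_force: 0.0
```

```bash
python3 - <<'E'
from h import *
s=manip.observe(); print(s["ee_pos"],s["contact_force"])
p,_=snap("side","s1.png"); cv2.imwrite("pics/s1c.png",cv2.resize(p[130:280,140:340,::-1],(800,600),interpolation=cv2.INTER_CUBIC))
E
```

```text
[ 0.45068965 -0.0430422   0.01160174] [-0.12504783  0.10020956  1.07026998]
```

View pics/s1c.png

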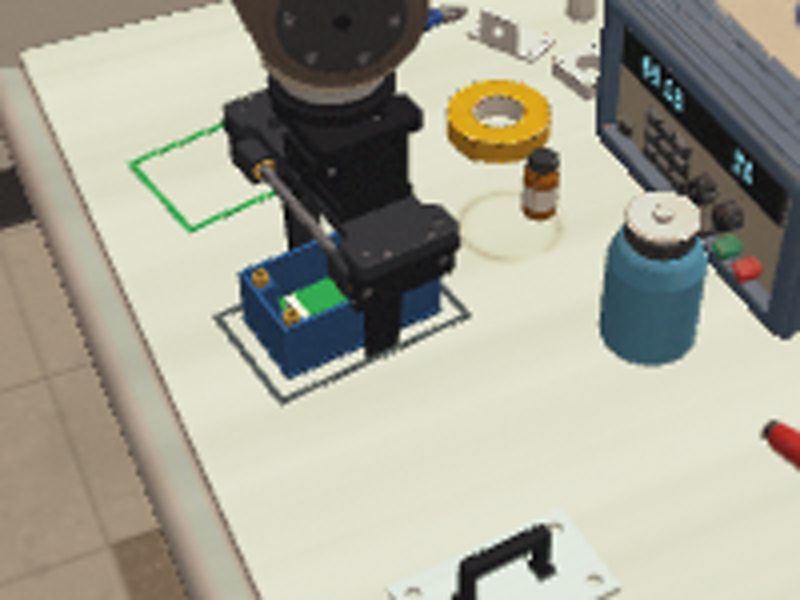

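The fingers straddle the housing at its middle, with the near one at crop (383,330), and are clear of the bench. I'm closing the gripper now.

Request:
jog_arm(
  deltas=[
    [[0,0,0],[0,0,0]],
    [[0,0,0],[0,0,0]],
    [[0,0,0],[0,0,0]],
    [[0,0,0],[0,0,0]],
    [[0,0,0],[0,0,0]],
  ],
  gripper=1,
)

```text
time: 2.9
ee_pos: [0.4511, -0.044, 0.0121]
orientation: [[-0.991, -0.132, 0.0], [-0.132, 0.991, 0.0], [-0.0, -0.0, -1.0]]
contact_force: [-0.6, 1.1, 7.0]
grip_width: 0.672
gripper_force: 30.0
```

Request:
jog_arm(
  deltas=[
    [[0,0.01,0],[0,0,0.007]],
    [[-0.001,0.03,0],[0,0,0.015]],
    [[-0.001,0.05,0],[0,0,0.022]],
    [[-0.002,0.07,0],[0,0,0.03]],
    [[-0.002,0.09,0],[0,0,0.037]],
  ],
)

```text
time: 3.52
ee_pos: [0.4492, 0.0464, 0.0121]
orientation: [[-0.986, -0.169, 0.001], [-0.169, 0.986, -0.0], [-0.001, -0.0, -1.0]]
contact_force: [0.8, -5.3, 4.9]
grip_width: 0.673
gripper_force: 30.0
```

Request:
jog_arm(
  deltas=[
    [[-0.001,0.02,0],[0,0,0.01]],
    [[-0.002,0.04,0],[0,0,0.02]],
    [[-0.003,0.06,0],[0,0,0.03]],
    [[-0.003,0.08,0],[0,0,0.036]],
    [[-0.003,0.09,0],[0,0,0.036]],
  ],
)

```text
time: 4.15
ee_pos: [0.446, 0.1366, 0.0121]
orientation: [[-0.979, -0.205, 0.0], [-0.205, 0.979, -0.0], [-0.0, -0.0, -1.0]]
contact_force: [-0.5, -5.9, 7.1]
grip_width: 0.674
gripper_force: 30.0
```

Request:
jog_arm(
  deltas=[
    [[0,0,0],[0,0,0]],
    [[0,0,0],[0,0,0]],
  ],
)

```text
time: 4.4
ee_pos: [0.4461, 0.1367, 0.0121]
orientation: [[-0.979, -0.204, 0.001], [-0.204, 0.979, 0.0], [-0.001, 0.0, -1.0]]
contact_force: [-0.3, 5.5, 6.5]
grip_width: 0.669
gripper_force: 30.0
```

Request:
jog_arm(
  deltas=[
    [[0,0,0],[0,0,0]],
    [[0,0,0],[0,0,0]],
    [[0,0,0],[0,0,0]],
    [[0,0,0.04],[0,0,0]],
    [[0,0,0.1],[0,0,0]],
  ],
  gripper=-1,
)

```text
time: 5.03
ee_pos: [0.4452, 0.1358, 0.1119]
orientation: [[-0.979, -0.203, -0.004], [-0.203, 0.979, -0.0], [0.004, 0.0, -1.0]]
contact_force: [1.4, 0.3, 0.7]
grip_width: 0.997
gripper_force: 0.0
```

Request:
jog_arm(
  deltas=[
    [[0,-0.05,0.03],[0,0,-0.03]],
    [[0,-0.11,0.03],[0,0,-0.06]],
    [[0,-0.17,0.03],[0,0,-0.09]],
    [[0,-0.23,0.03],[0,0,-0.12]],
    [[0,-0.29,0.03],[0,0,-0.13]],
  ],
)

```text
time: 5.65
ee_pos: [0.4456, -0.1561, 0.1419]
orientation: [[-0.997, -0.074, 0.0], [-0.074, 0.997, 0.0], [-0.0, 0.0, -1.0]]
contact_force: [1.0, -0.9, 0.4]
grip_width: 0.996
gripper_force: 0.0
```

Request:
jog_arm(
  deltas=[
    [[0.004,-0.06,0],[0,0,0]],
    [[0.004,-0.12,0],[0,0,0]],
    [[0.004,-0.132,0],[0,0,0]],
    [[0.004,-0.132,0],[0,0,0]],
  ],
)

```text
time: 6.15
ee_pos: [0.4495, -0.286, 0.1414]
orientation: [[-0.997, -0.074, -0.001], [-0.074, 0.997, 0.001], [0.001, 0.001, -1.0]]
contact_force: [-0.1, -0.7, 0.3]
grip_width: 1.002
gripper_force: 0.0
```

```bash
python3 - <<'E'
from h import *
s=manip.observe(); R=np.array(s["orientation"]); print(s["ee_pos"],s["time"],"yaw",np.arctan2(R[1,1],R[0,1])-np.pi/2,s["joint_positions"])
p,_=snap("top","t2.png"); cv2.imwrite("pics/t2c.png",cv2.resize(p[192:267,170:270,::-1],(800,600),interpolation=cv2.INTER_CUBIC))
E
```

```text
[ 0.44950158 -0.28602004  0.1414215 ] 6.15 yaw 0.07381789115971915 [-6.90772236e-01  4.53078167e-01  1.86520669e+00  2.05139387e-04
  8.24420543e-01 -2.33552613e+00]
```

View pics/t2c.png

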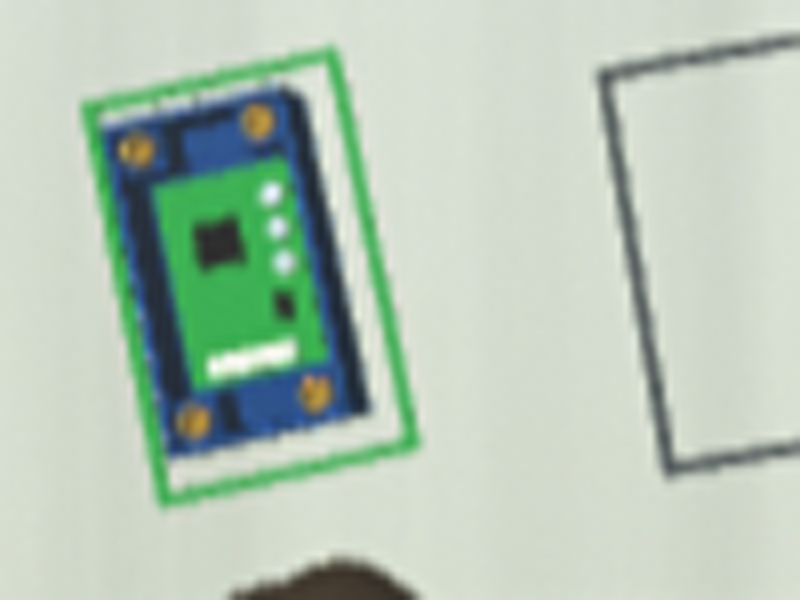

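The housing sits square inside the green outline, with its inserts at crop (136,150), (258,121), (316,393), (193,422). The green outer corners are at (83,103), (334,48), (418,445), (163,505).

```bash
python3 - <<'E'
from h import *
def q(n,c,z):
    P=onplane("top",(np.array(c,float)+.5)/8-.5+[170,192],z)
    l=(P[0]+P[1]-P[2]-P[3]); s=(P[0]+P[3]-P[1]-P[2]); e=[np.linalg.norm(P[i]-P[(i+1)%4]) for i in range(4)]
    print(n,P.mean(0).round(4),np.round(e,4),np.arctan2(l[1],l[0]).round(4),(np.arctan2(s[1],s[0])-np.pi/2).round(4))
q("housing",[(136,150),(258,121),(316,393),(193,422)],.045)
q("green",[(83,103),(334,48),(418,445),(163,505)],0)
E
```

```text
housing [0.4458 0.1357 0.045 ] [0.0424 0.0939 0.0422 0.0937] 0.2072 0.2089
green [0.4455 0.1364 0.    ] [0.0912 0.1434 0.0915 0.1446] 0.2005 0.1997
```

Request:
jog_arm(
  deltas=[
    [[0.001,0,-0.04],[0,0,0]],
    [[0.001,0,-0.08],[0,0,0]],
    [[0.001,0,-0.11],[0,0,0]],
    [[0.001,0,-0.124],[0,0,0]],
    [[0.001,0,-0.124],[0,0,0]],
  ],
)

```text
time: 6.82
ee_pos: [0.451, -0.285, 0.0177]
orientation: [[-0.997, -0.076, -0.001], [-0.076, 0.997, 0.001], [0.001, 0.001, -1.0]]
contact_force: [0.0, 0.4, 0.4]
grip_width: 1.0
gripper_force: 0.0
```

Request:
jog_arm(
  deltas=[
    [[0,0,0],[0,0,0]],
    [[0,0,0],[0,0,0]],
    [[0,0,0],[0,0,0]],
    [[0,0,0],[0,0,0]],
    [[0,0,0],[0,0,0]],
  ],
  gripper=1,
)

```text
time: 7.45
ee_pos: [0.451, -0.286, 0.0179]
orientation: [[-0.997, -0.075, 0.0], [-0.075, 0.997, 0.0], [-0.0, 0.0, -1.0]]
contact_force: [0.2, -0.3, -0.1]
grip_width: 0.524
gripper_force: 0.0
```

Request:
jog_arm(
  deltas=[
    [[0,0,0],[0,0,0]],
    [[0,0,0],[0,0,0]],
    [[0,0,0],[0,0,0]],
  ],
)

```text
time: 7.82
ee_pos: [0.451, -0.286, 0.0178]
orientation: [[-0.997, -0.075, -0.0], [-0.075, 0.997, 0.0], [0.0, 0.0, -1.0]]
contact_force: [0.7, -0.1, 0.2]
grip_width: 0.219
gripper_force: 0.0
```

Housing placement is good: 1 mm and 0.008 rad off the outline. I'll keep closing on the handle.

Request:
jog_arm(
  deltas=[
    [[0,0,0],[0,0,0]],
    [[0,0,0],[0,0,0]],
    [[0,0,0],[0,0,0]],
    [[0,0,0],[0,0,0]],
  ],
)

```text
time: 8.32
ee_pos: [0.451, -0.286, 0.0178]
orientation: [[-0.997, -0.075, -0.0], [-0.075, 0.997, 0.0], [0.0, 0.0, -1.0]]
contact_force: [0.9, 0.9, -0.0]
grip_width: 0.099
gripper_force: 30.0
```

Request:
jog_arm(
  deltas=[
    [[0,0,0.01],[0,0,0]],
    [[0,0,0.03],[0,0,0]],
    [[0,0,0.06],[0,0,0]],
    [[0,0,0.1],[0,0,0]],
    [[0,0,0.1],[0,0,0]],
  ],
)

```text
time: 8.95
ee_pos: [0.4519, -0.2867, 0.1208]
orientation: [[-0.997, -0.075, 0.004], [-0.075, 0.997, -0.003], [-0.004, -0.004, -1.0]]
contact_force: [0.6, 0.3, -1.9]
grip_width: 0.104
gripper_force: 30.0
```

Request:
jog_arm(
  deltas=[
    [[0,0,0],[0,0,0]],
    [[0,0,0],[0,0,0]],
  ],
)

```text
time: 9.2
ee_pos: [0.4506, -0.2857, 0.1168]
orientation: [[-0.997, -0.075, -0.001], [-0.075, 0.997, 0.001], [0.001, 0.001, -1.0]]
contact_force: [-0.5, -0.7, -1.9]
grip_width: 0.102
gripper_force: 30.0
```

Request:
jog_arm(
  deltas=[
    [[0,0.03,0],[0,0,0.02]],
    [[0,0.08,0],[0,0,0.04]],
    [[-0.001,0.13,0],[0,0,0.06]],
    [[-0.002,0.18,0],[0,0,0.08]],
    [[-0.003,0.23,0],[0,0,0.1]],
  ],
)

```text
time: 9.82
ee_pos: [0.4475, -0.0545, 0.1171]
orientation: [[-0.985, -0.175, -0.001], [-0.175, 0.985, 0.0], [0.001, 0.001, -1.0]]
contact_force: [1.3, 0.2, -0.8]
grip_width: 0.107
gripper_force: 30.0
```

Request:
jog_arm(
  deltas=[
    [[0,0.05,0],[0,0,0.01]],
    [[-0.001,0.1,0],[0,0,0.02]],
    [[-0.002,0.15,0],[0,0,0.03]],
    [[-0.002,0.18,0],[0,0,0.03]],
    [[-0.002,0.192,0],[0,0,0.031]],
  ],
)

```text
time: 10.45
ee_pos: [0.4455, 0.1373, 0.1171]
orientation: [[-0.978, -0.207, -0.001], [-0.207, 0.978, -0.0], [0.001, 0.0, -1.0]]
contact_force: [0.3, -0.5, -0.7]
grip_width: 0.107
gripper_force: 30.0
```

Request:
jog_arm(
  deltas=[
    [[0,0,0],[0,0,0]],
    [[0,0,-0.01],[0,0,0]],
    [[0,0,-0.02],[0,0,0]],
    [[0,0,-0.03],[0,0,0]],
    [[0,0,-0.034],[0,0,0]],
  ],
)

```text
time: 11.08
ee_pos: [0.4457, 0.1357, 0.0829]
orientation: [[-0.979, -0.204, -0.001], [-0.204, 0.979, -0.0], [0.001, 0.0, -1.0]]
contact_force: [0.7, 0.0, -1.6]
grip_width: 0.103
gripper_force: 30.0
```

Request:
jog_arm(
  deltas=[
    [[0,0,0],[0,0,0]],
    [[0,0,0],[0,0,0]],
    [[0,0,0],[0,0,0]],
  ],
)

```text
time: 11.45
ee_pos: [0.4461, 0.1361, 0.0841]
orientation: [[-0.979, -0.205, 0.001], [-0.205, 0.979, 0.0], [-0.001, 0.0, -1.0]]
contact_force: [-0.2, 0.4, -1.2]
grip_width: 0.107
gripper_force: 30.0
```

```bash
python3 - <<'E'
from h import *
s=manip.observe(); R=np.array(s["orientation"]); print(s["ee_pos"],s["time"],"yaw",np.arctan2(R[1,1],R[0,1])-np.pi/2,s["joint_vel"])
p,_=snap("top","t3.png"); q,_=snap("side","s3.png")
a=cv2.resize(p[192:267,170:270,::-1],(400,300),interpolation=cv2.INTER_CUBIC); b=cv2.resize(q[130:205,150:250,::-1],(800,600),interpolation=cv2.INTER_CUBIC)
cv2.imwrite("pics/t3c.png",cv2.resize(p[192:267,170:270,::-1],(800,600),interpolation=cv2.INTER_CUBIC)); cv2.imwrite("pics/s3c.png",b)
E
```

```text
[0.44610696 0.13606556 0.08407224] 11.45 yaw 0.2063362948880254 [ 2.32507261e-04  2.43535793e-04  2.02684698e-03  7.58811716e-04
 -1.19182691e-03  3.64077322e-05]
```

View pics/t3c.png

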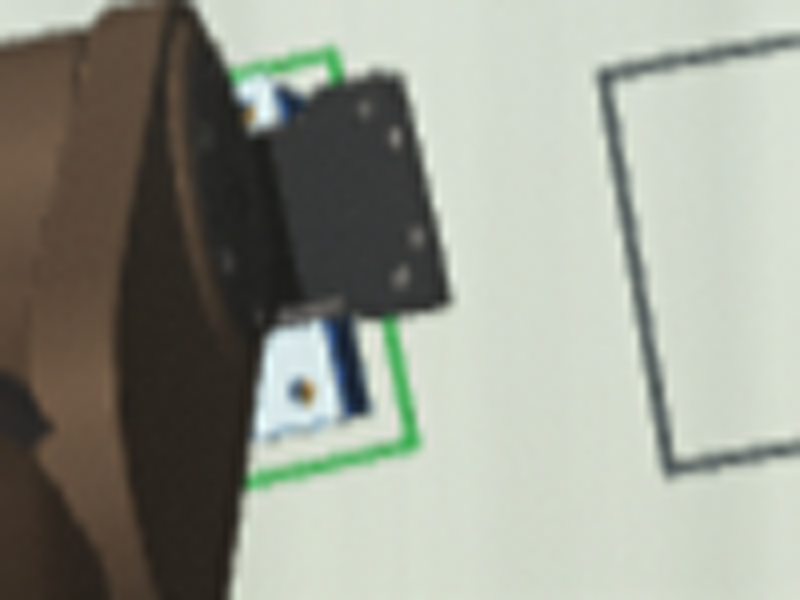

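View pics/s3c.png

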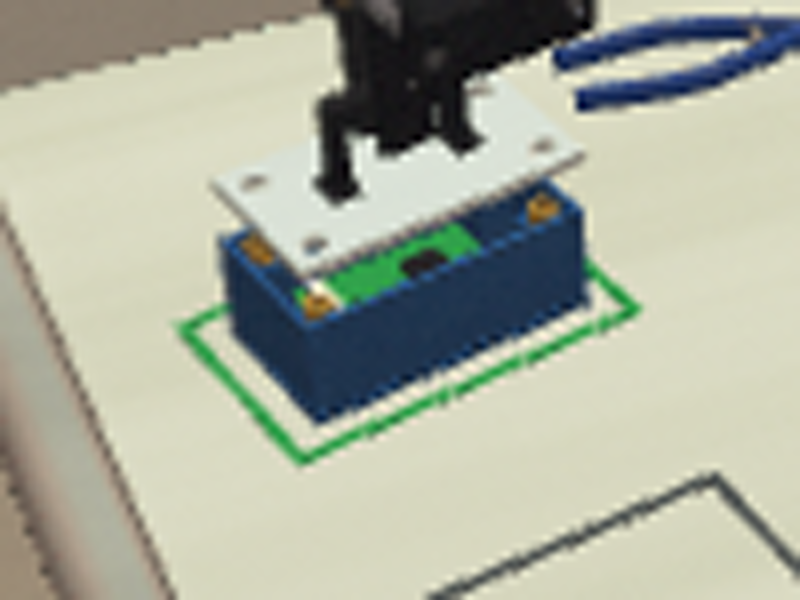

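The side crop shows the cover level above the housing, with holes at (254,181), (315,245), (543,146). The inserts under them are at (319,306) and (544,209), and the third at (258,250) is partly hidden.

```bash
python3 - <<'E'
from h import *
f=lambda c,z:onplane("side",(np.array(c,float)+.5)/8-.5+[150,130],z)
H=f([(315,245),(543,146),(254,181)],.071); T=f([(319,306),(544,209),(258,250)],.045)
print(H.round(4),T.round(4),((H-T)*1000).round(1))
c,s=np.cos(.206),np.sin(.206); R=np.array([[c,-s],[s,c]])
print("expected threads",(np.array([.4458,.1357])+np.array([[-47,-21],[47,-21],[-47,21]])/1000@R.T).round(4))
E
```

```text
[[0.4042 0.1055 0.071 ]
 [0.4963 0.1261 0.071 ]
 [0.3958 0.1489 0.071 ]] [[0.4026 0.1044 0.045 ]
 [0.4942 0.1234 0.045 ]
 [0.3926 0.1432 0.045 ]] [[ 1.6  1.1 26. ]
 [ 2.1  2.8 26. ]
 [ 3.3  5.7 26. ]]
expected threads [[0.4041 0.1055]
 [0.4961 0.1248]
 [0.3955 0.1466]]
```

The cover is aligned: by both the kinematics and the two clearly visible holes, the error is about 1–2.5 mm against the 4.5 mm limit. The gap to the rim is about 2 cm, so I'm handing in.

```bash
python3 -c "
from cell import manip
print(manip.close_job())"
```

```text
the job is handed in; nothing more can be done
None
```

I handed the job in at about 11.5 s, with no verdict returned: the housing stands in the green outline (about 1 mm and 0.01 rad off), and the cover is held level about 2 cm above it, its two clearly measured holes within about 3.5 mm of their threads (limit 4.5 mm).

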